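# Point out the large gear and sign it off

## Robot

A 7-joint arm with a two-finger parallel gripper is mounted at the origin on the work surface; the furniture and walls round the work are solid. World frame = base frame: x ahead of the robot, y to its left, z up, the work surface at z = 0. Lengths are in m, angles in rad, forces in N, time in s.
With the tool pointing down it reaches from about 0.375 to 0.925 m from the base axis. Payload 3.1 kg.
Tool frame: the origin (TCP) lies at the very end of the fingers, on their centre line; the grasp point (between the pads) lies env.grip_point_offset behind it (env.grip_point_offset is the distance from the TCP to the grasp point, in m); z points along the fingers, y is the line along which they close (so a half turn about z gives the same grasp; the last joint's range is limited). The gripper opens to 85 mm and grips with 20 to 120 N. Pads are 22 mm wide; open, the fingers measure 114 mm over their backs; the gripper's body (76 mm by 85 mm) begins 54 mm behind the grasp point. The pads swing forward as they close: fully open they stand 13 mm farther back than shut.
Start: joints at [1.112, 0.383, 0.044, 1.598, -0.018, 1.161, -0.05], TCP at [0.229, -0.608, 0.231] pointing down, gripper open.
Joint ranges: [-2.61, 2.61], [-0.41, 2.15], [-1.48, 1.57], [0, 2.5], [-1.57, 4.71], [0.05, 1.97], [-2.85, 2.85]. Speed limits (rad/s): [2.79, 2.79, 3.14, 3.14, 3.14, 3.14, 3.14].

## Interface

Orientations are given as a unit quaternion [w, x, y, z].
In Python, from rig import env, snapshot, workorder, recognise gives the robot as it stands.
- The arm moves only by the tool move_arm, never from a script. Its argument "increments" is a list of rows, each a list of 7 numbers: the turn, a rotation vector about the tool's x, y, z in rad, then the shift along the tool's x, y, z in cm, then the opening, from -1 (shut) to 1 (fully open), so that 0 is half open. A call has 1 to 8 rows; each row is the pose to reach, as a shift and turn from the pose commanded when the call began, along the tool's axes at that moment; what a row does not reach only later rows make up. A row lasts 1/12 s, in which the tool goes at most 41.7 mm and 7.16 degrees, less where a joint would pass 70% of its speed; a pose out of reach is approached as far as the arm can. A call with a gripper value outside its range is refused whole. The fingers move at their own pace and stop on an object; "force" is the grip in N (left out, the last holds). Time passes only in rows, so rows that repeat a pose let the fingers close. It gives the time, the measured TCP pose, the force, the opening and the grip force at its end, in the units of the state.
- env.observe(): the state, without advancing time (a new reading comes with each control period).
- snapshot(name): name is "side" or "top"; returns a dict with "color" (400x640x3 uint8, red, green, blue), "vfov" (degrees; the focal length in pixels is half the picture's height over the tangent of half this angle, whatever the lens; pixels are square), "cx", "cy" (the principal point, pixels), "rvec" (rotation vector, rad) and "tvec" (3), from world to camera coordinates, as OpenCV has them. Camera axes: x right, y down, z forward; pixel columns grow to the right and rows downward; lengths in m; the calibration is good to about 2 mm. A picture is of the moment at which its call begins. There is no depth.
- workorder.job_done(): hands the job in; it is judged then, once.
Trained networks look in a picture, given as the dict that the camera call returned (one of the last four; its "shot" number tells which), for a name from the list of things; names that differ only in an ending like _2 or _b are one class to them, and where a whole thing is asked for, a point or a joint stands for the part that bears it (a point fixed in the world has none). Each returns a list of dicts, best first, with "score" (0 to 1); they miss things now and then, are a little off and sometimes report something else, mostly with a low value. They report only what shows in the picture. A call takes as long as a camera call. They do not tell look-alikes from the thing itself.
- recognise(target, picture): "position" ([x, y, z] in m, in world coordinates, good to about 4 mm: the middle of the surface that is visible of it).
The state is a dict: "t": time; "joints": joint angles; "joint_velocities": joint speeds; "joint_efforts": joint torques, N m; "tcp_pos": TCP position; "orientation": TCP orientation; "ft_force": force on the tool from outside, world axes, zero at the start; "torque": the same for the moment, N m; "gripper_width": opening from 0.0 (shut) to 1.0 (fully open); "finger_force": force on a finger pad.
Only numpy, scipy, OpenCV 4.12 (cv2) and the standard library are available. Lean on these libraries where they do the work, as an engineer would, in place of code of your own. Each camera call takes 0.05 s, during which the arm holds its last target. There are 200 camera calls.

## Task

The apprentice needs to be shown which gear goes on next. Point at the largest of the three gears in the wooden tray: hold the fingertips still about 3 cm above its middle for three seconds without touching it, and do not come down over the other two gears. Then gently push the lever on the grey switch box fully over to its other side to sign the gear off; push it only, grip or lift nothing, and leave the gears and the loose things round about where they are.

Things in the scene. Friction and masses are not known exactly. Their poses are not given: they have to be found in the camera images.
- large_gear: white plastic spur gear lying flat in one compartment of the tray, the largest of three: 60 mm across, 12 mm high at its hub, 8 mm at its teeth. Origin: centre of its underside, z up. Which compartment it lies in varies
- middle_gear: translucent white plastic spur gear lying flat in another compartment, 45 mm across, 15 mm high at its hub. Origin: centre of its underside, z up
- small_gear: white plastic pinion lying flat in another compartment, 33 mm across, 14 mm high at its hub. Origin: centre of its underside, z up
- tray: low brown wooden kitting tray, fixed to the bench, 100 (x) x 290 (y) x 14 mm high, with three compartments in a row along its y axis (centres at y = -95, 0, +95 mm), floor 5 mm thick. Origin: centre of its underside, z up
- lever_base: grey switch box fixed to the bench, 70 (x) x 50 (y) x 25 mm high, that carries the lever. Origin: centre of its underside, z up. The lever's axle lies along its y axis, 22 mm above the origin; the lever swings from its -x side (at the start, towards the robot) over to its +x side
- lever_tip (a point): centre of the black ball knob (26 mm across) on the end of the 10 mm thick steel lever, 80 mm from the axle; about 92 mm above the bench at either end of the swing, 102 mm when upright
- lever (a joint): angle of the lever in rad: 0 leans 0.5 rad to the -x side of its box, 0.5 is upright, 1.0 is fully over, leaning 0.5 rad to the +x side (end stop). Stays where it is left; about 1 N at the knob moves it. Starts between 0 and 0.2
- solder_reel: grey reel of solder standing on its flange, 56 mm across, 36 mm high; loose bystander. Origin: centre of its underside
- ball_bearing: ball bearing lying flat, 22 mm across, 7 mm high; loose bystander. Origin: centre of its underside
- spanner: chrome combination spanner lying flat, 119 mm long along its own y, 7 mm high; loose bystander. Origin: centre of its underside
- tape_roll: black roll of insulating tape lying flat, 58 mm across, 19 mm high; loose bystander. Origin: centre of its underside
Things that resemble listed ones, but are neither listed nor needed, are in the scene too. What is shaped like the large_gear but red is not meant.

How it is judged:
On the way, in this order (a step that is already met when the one before it is completed fails the run):
1. the fingertips dwell just above the middle of the large gear (grasp point within 22 mm sideways and less than 90 mm above its underside) for 2.5 s, with the lever not yet pushed (horizontal distance between the grasp point and large_gear below 0.022 m and z of the grasp point in the frame of large_gear below 0.09 m and contact force between the arm and large_gear below 0.3 N and value of joint lever below 0.35 rad), for 2.5 s.
2. the lever is pushed fully over (value of joint lever above 0.85 rad), for 0.2 s.
At the end, for the whole second after the job is handed in: the lever is fully over (joint above 0.85 rad) and at rest, the gears lie within 8 mm and the bystanders within 15 mm of where they were (value of joint lever above 0.85 rad and velocity of joint lever below 0.1 rad/s and distance of each of large_gear, middle_gear, small_gear from where it was at the start of the episode below 0.008 m and distance of each of solder_reel, ball_bearing, spanner, tape_roll from where it was at the start of the episode below 0.015 m); the robot touches nothing.
It fails at once if a gear is touched (more than 0.3 N) (contact force between any of the arm, the fingers and large_gear above 0.3 N or contact force between any of the arm, the fingers and middle_gear above 0.3 N or contact force between any of the arm, the fingers and small_gear above 0.3 N).
It fails at once if a gear is shifted or lifted (8 mm) (distance of any of large_gear, middle_gear, small_gear from where it was at the start of the episode above 0.008 m).
It fails at once if the fingertips come down over one of the other two gears (grasp point within 22 mm sideways and less than 90 mm above its underside) ((horizontal distance between the grasp point and middle_gear below 0.022 m and z of the grasp point in the frame of middle_gear below 0.09 m) or (horizontal distance between the grasp point and small_gear below 0.022 m and z of the grasp point in the frame of small_gear below 0.09 m)).
It fails at once if a bystander is moved by more than 15 mm (distance of any of solder_reel, ball_bearing, spanner, tape_roll from where it was at the start of the episode above 0.015 m).
It fails at once if the lever is shoved or squeezed with more than 45 N (contact force between the fingers and lever_base above 45 N).
It also fails if it takes over 48 s, if anything falls off the work surface, if the arm or the gripper's body presses on something with over 40 N, if the wrist force passes 120 N, or if a joint passes its speed limit or range.

## Working session

There is one attempt and no reset: what is moved stays moved. The work goes in short steps, Python scripts to look and compute and a tool call to move; the robot and the scene stay as the last step left them, time stands still between calls to the robot, and variables do not carry over. Pictures are saved under pics/ and viewed, at most 11 in all, crops included, and the job is handed in when it is done.

Besides the shell and the picture viewer there is one more tool, called after "Emit:" as name([rows], argument=value, ...), one row to a line, values as JSON. move_arm: Moves the arm, as the interface text tells. Its arguments: {"type":"object","properties":{"increments":{"type":"array"},"force":{"type":"number"}},"required":["increments"]}

```bash
mkdir -p pics
cat > h.py <<'E'
import numpy as np, cv2
from rig import env, snapshot, workorder, recognise
def proj(p,s):
    f=200/np.tan(np.radians(s["vfov"])/2)
    R=cv2.Rodrigues(np.array(s["rvec"],float))[0]; c=R@np.array(p)+np.array(s["tvec"]).ravel()
    return np.round([f*c[0]/c[2]+s["cx"],f*c[1]/c[2]+s["cy"]],1)
def ray(u,v,z,s):
    f=200/np.tan(np.radians(s["vfov"])/2)
    R=cv2.Rodrigues(np.array(s["rvec"],float))[0]; o=-R.T@np.array(s["tvec"]).ravel()
    d=R.T@np.array([(u-s["cx"])/f,(v-s["cy"])/f,1]); return np.round(o+d*(z-o[2])/d[2],4)
E
python3 - <<'E'
from h import *
o=env.observe(); print(o["t"],o["tcp_pos"],o["orientation"],o["gripper_width"],env.grip_point_offset)
for n in("top","side"):
    s=snapshot(n); cv2.imwrite(f"pics/{n}0.png",s["color"][...,::-1])
    print(n,s["vfov"],s["cx"],s["cy"])
    for t in("large_gear","middle_gear","small_gear","tray","lever_base","lever_tip","solder_reel","ball_bearing","spanner","tape_roll"):
        for r in recognise(t,s)[:4]: print(t,np.round(r["position"],3),round(r["score"],2),proj(r["position"],s))
E
```

```text
0.0 [ 0.22914652 -0.60724528  0.22984796] [-1.30261723e-03  9.83758146e-01  1.79494064e-01 -3.07354593e-04] 1.0021281774500412 0.0187
top 51.19359700353085 329.11092181553283 201.01161771166775
large_gear [0.568 0.038 0.016] 0.85 [371.8 159.2]
large_gear [ 0.51  -0.09   0.005] 0.84 [425.4 185.5]
middle_gear [0.515 0.127 0.015] 0.51 [333.6 181. ]
small_gear [0.454 0.205 0.014] 0.57 [299.7 206.2]
tray [0.505 0.132 0.008] 0.86 [331.6 185.3]
lever_base [0.428 0.384 0.026] 0.58 [222.  215.3]
lever_tip [0.406 0.383 0.104] 0.47 [212.1 223.9]
solder_reel [0.361 0.085 0.034] 0.64 [350.7 247.3]
solder_reel [0.404 0.377 0.101] 0.52 [215.2 224.8]
solder_reel [0.451 0.206 0.012] 0.24 [299.3 207.2]
ball_bearing [ 0.392 -0.     0.006] 0.39 [386.6 234.7]
spanner [0.332 0.268 0.002] 0.71 [272.2 257.5]
tape_roll [ 0.403 -0.123  0.014] 0.55 [440.1 231.2]
side 42.09329827491392 316.40360697514006 195.42950242063753
large_gear [ 0.505 -0.079  0.01 ] 0.58 [330.7 186.1]
middle_gear [0.509 0.132 0.016] 0.61 [288.2 230.1]
small_gear [0.449 0.213 0.018] 0.58 [296.7 259. ]
lever_base [0.405 0.396 0.025] 0.92 [269.2 328.4]
lever_tip [0.401 0.391 0.093] 0.83 [270.5 293.9]
solder_reel [0.362 0.096 0.025] 0.97 [362.4 233.6]
spanner [0.335 0.272 0.004] 0.76 [341.  301.4]
spanner [0.57  0.048 0.019] 0.27 [281.  202.8]
tape_roll [ 0.401 -0.115  0.013] 0.75 [378.1 186.9]
```

View pics/top0.png

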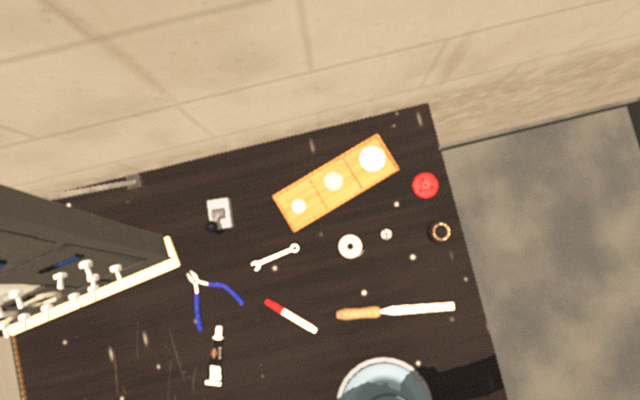

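View pics/side0.png

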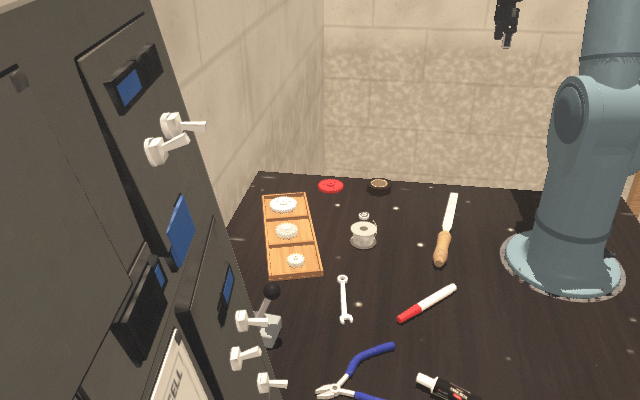

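Top view: the white 60 mm gear is in the tray at (372,159). The middle gear is at (333,181), the small one at (299,206) and the lever box at (219,212). Two things could be the large gear: white (372,159) and red (425,185). The white one in the tray fits, because red is excluded. I'll confirm that in a crop along with the lever box.

Run:
```python
from h import *
s=snapshot("top"); c=s["color"]
a=cv2.resize(c[120:240,270:450],None,fx=4.4,fy=4.4,interpolation=cv2.INTER_CUBIC)[:300*2]
b=cv2.resize(c[185:245,190:250],(528,528),interpolation=cv2.INTER_CUBIC)
cv2.imwrite("pics/c1.png",a[...,::-1]); cv2.imwrite("pics/c2.png",b[...,::-1])
m=((c.min(2)>200)).astype(np.uint8); n,l,st,ce=cv2.connectedComponentsWithStats(m)
for i in range(1,n):
    if st[i,4]>60 and 280<ce[i][0]<400 and 140<ce[i][1]<225: print(st[i],ce[i],ray(*ce[i],0.014,s))
s2=snapshot("side"); d=cv2.resize(s2["color"][265:365,220:320],(590,590),interpolation=cv2.INTER_CUBIC); cv2.imwrite("pics/c3.png",d[...,::-1])
f=lambda s:-cv2.Rodrigues(np.array(s["rvec"],float))[0].T@np.array(s["tvec"]).ravel()
print(f(s),f(s2))
```

```text
[359 146  26  26 528] [371.77083333 158.37310606] [0.5704 0.0382 0.014 ]
[324 172  19  19 256] [333.02734375 180.9765625 ] [0.5147 0.1285 0.014 ]
[292 199  14  15 157] [298.35031847 205.84076433] [0.4543 0.2085 0.014 ]
[0.39308481 0.11785615 0.99074717] [0.08716495 0.89933618 0.61262233]
```

View pics/c1.png

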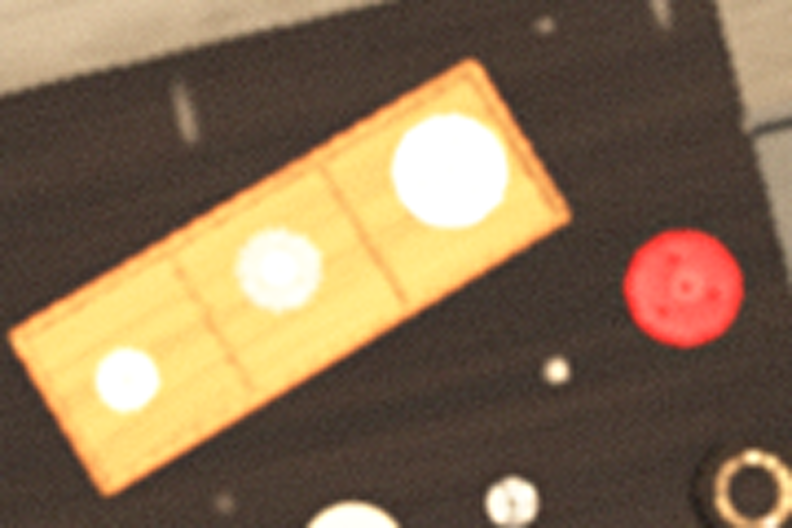

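View pics/c2.png

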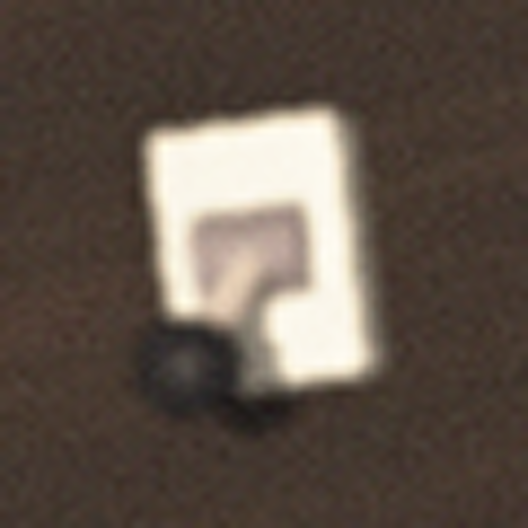

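View pics/c3.png

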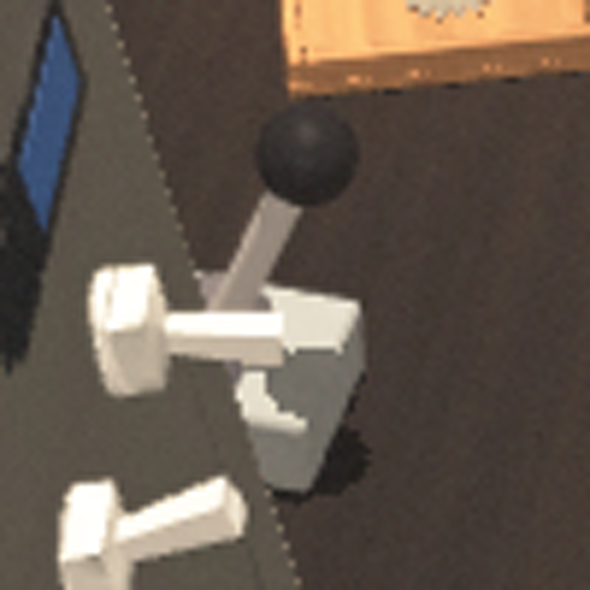

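The crop confirms the white gear: c1 (450,170) is about 60 mm across and sits in the tray. The red one at (684,288) is outside the tray. In c2 the lever box has top corners (150,130), (335,108) and (378,378), and the knob is at (187,368). The cabinet beside the box matters for clearance, so I'll measure both.

Run:
```python
from h import *
from scipy.spatial.transform import Rotation as Rt
s=snapshot("top"); s2=snapshot("side")
P=[ray(190+u/8.8,185+v/8.8,0.025,s) for u,v in((150,130),(335,108),(378,378))]
print(P, np.linalg.norm(P[0]-P[1]),np.linalg.norm(P[1]-P[2]),"centre",(P[0]+P[2])/2, "axis deg",np.degrees(np.arctan2(*(P[1]-P[2])[1::-1])),)
print("knob top",ray(190+187/8.8,185+368/8.8,.092,s),"side",ray(220+307/5.9,265+153/5.9,.092,s2))
print("nadir top",proj([.393,.118,0],s), "side vertical at .5,.45",proj([.45,.5,0],s2),proj([.45,.5,.4],s2))
for z in(0,.1,.2,.3,.4,.5): print(z,"top strip corner",ray(178,265,z,s)[:2],"face",ray(165,240,z,s)[:2],"side edge",ray(150,5,z,s2)[:2],ray(225,200,z,s2)[:2],ray(300,399,z,s2)[:2])
o=env.observe(); R=Rt.from_quat(np.r_[o["orientation"][1:],o["orientation"][0]])
print("to gear [cm]",R.inv().apply(np.array([.57,.038,.2])-o["tcp_pos"])*100,R.as_matrix().round(3))
cv2.imwrite("pics/c4.png",cv2.resize(s["color"][170:340,0:250],None,fx=3,fy=3)[...,::-1])
```

```text
[array([0.463 , 0.4212, 0.025 ]), array([0.4699, 0.3722, 0.025 ]), array([0.3988, 0.3578, 0.025 ])] 0.049483431570577274 0.07254357311299188 centre [0.4309 0.3895 0.025 ] axis deg 11.449337988500009
knob top [0.3998 0.3883 0.092 ] side [0.4029 0.3838 0.092 ]
nadir top [336.3 232.9] side vertical at .5,.45 [208.3 379.5] [164.5 123. ]
0 top strip corner [0.3085 0.4911] face [0.3667 0.5252] side edge [ 2.4425 -1.7426] [0.7086 0.0616] [0.3136 0.4755]
0.1 top strip corner [0.317  0.4534] face [0.3693 0.4841] side edge [ 2.058  -1.3114] [0.6072 0.1983] [0.2767 0.5447]
0.2 top strip corner [0.3256 0.4157] face [0.372 0.443] side edge [ 1.6735 -0.8801] [0.5057 0.3351] [0.2397 0.6139]
0.3 top strip corner [0.3341 0.3781] face [0.3747 0.4018] side edge [ 1.2891 -0.4489] [0.4043 0.4718] [0.2027 0.6831]
0.4 top strip corner [0.3427 0.3404] face [0.3773 0.3607] side edge [ 0.9046 -0.0176] [0.3029 0.6086] [0.1658 0.7522]
0.5 top strip corner [0.3512 0.3027] face [0.38   0.3196] side edge [0.5202 0.4136] [0.2014 0.7453] [0.1288 0.8214]
to gear [cm] [ 54.66992489 -48.42951198   3.13044914] [[ 0.936  0.353  0.   ]
 [ 0.353 -0.936  0.   ]
 [ 0.    -0.    -1.   ]]
```

View pics/c4.png

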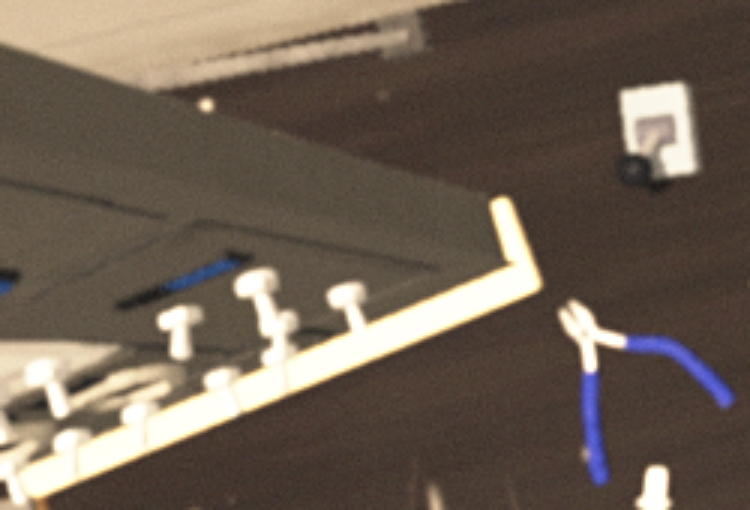

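The cabinet foot corner lies near (0.31–0.37, 0.48–0.52), about 11 cm clear of the lever. The box is centred at (0.431,0.390) with its swing direction at about 10°, and the knob is at (0.401,0.386). I'm shutting the fingers and heading to the large gear.

Emit:
move_arm([
  [0,0,0,3,-2.65,0,-1],
  [0,0,0,6,-5.3,0,-1],
  [0,0,0,9,-8,0,-1],
  [0,0,0,12,-10.6,0,-1],
  [0,0,0,15,-13.3,0,-1],
  [0,0,0,18,-15.9,0,-1],
  [0,0,0,21,-18.6,0,-1],
  [0,0,0,24,-21.2,0,-1],
])

```text
t: 1.97
tcp_pos: [0.3797, -0.3232, 0.2316]
orientation: [0.0, 0.984, 0.179, 0.0]
ft_force: [0.3, -0.0, 0.4]
gripper_width: 0.002
finger_force: 0.0
```

Emit:
move_arm([
  [0,0,0,3,-2.65,0,-1],
  [0,0,0,6,-5.3,0,-1],
  [0,0,0,9,-8,0,-1],
  [0,0,0,12,-10.6,0,-1],
  [0,0,0,15,-13.3,0,-1],
  [0,0,0,18,-15.9,0,-1],
  [0,0,0,21,-18.6,0,-1],
  [0,0,0,24,-21.2,0,-1],
])

```text
t: 2.63
tcp_pos: [0.5295, -0.0402, 0.2317]
orientation: [0.0, 0.984, 0.179, 0.0]
ft_force: [0.3, -0.3, -0.8]
gripper_width: 0.004
finger_force: 0.0
```

Emit:
move_arm([
  [0,0,0,2.5,-2,0,-1],
  [0,0,0,4.7,-4,0,-1],
  [0,0,0,6.7,-6,0,-1],
  [0,0,0,6.7,-6,0,-1],
  [0,0,0,6.7,-6,0,-1],
  [0,0,0,6.7,-6,0,-1],
])

```text
t: 3.13
tcp_pos: [0.5702, 0.037, 0.2311]
orientation: [0.0, 0.984, 0.179, -0.0]
ft_force: [0.3, -0.0, 1.2]
gripper_width: -0.0
finger_force: 0.0
```

```bash
cat > d.py <<'E'
import sys
from h import *
from scipy.spatial.transform import Rotation as Rt
o=env.observe(); R=Rt.from_quat(np.r_[o["orientation"][1:],o["orientation"][0]])
print(o["t"],o["tcp_pos"].round(4),o["gripper_width"],o["ft_force"],"yaw",np.degrees(np.arctan2(R.as_matrix()[1,0],R.as_matrix()[0,0])))
print("delta cm",(R.inv().apply(np.array(list(map(float,sys.argv[1:4])))-o["tcp_pos"])*100).round(2))
E
python3 d.py .57 .038 .047
```

```text
3.1333 [0.5702 0.037  0.2311] -0.00042239397977021143 [ 0.29835845 -0.03113943  1.23593917] yaw 20.65905097139167
delta cm [ 0.04 -0.11 18.41]
```

Emit:
move_arm([
  [0,0,0,0,-0.1,3,-1],
  [0,0,0,0,-0.1,6,-1],
  [0,0,0,0,-0.1,9,-1],
  [0,0,0,0,-0.1,11,-1],
  [0,0,0,0,-0.1,12,-1],
  [0,0,0,0,-0.1,12,-1],
])

```text
t: 3.63
tcp_pos: [0.5674, 0.0362, 0.1085]
orientation: [0.0, 0.984, 0.178, -0.003]
ft_force: [0.3, -0.6, 0.6]
gripper_width: 0.003
finger_force: 0.0
```

```bash
python3 d.py .57 .038 .047
python3 - <<'E'
from h import *
s=snapshot("side"); cv2.imwrite("pics/s5.png",cv2.resize(s["color"][130:300,220:400],None,fx=3.4,fy=3.4)[...,::-1]); print(proj([.57,.038,.017],s),proj(env.observe()["tcp_pos"],s))
E
```

```text
3.6333 [0.5674 0.0362 0.1085] 0.0031352002744355952 [ 0.26803853 -0.61725933  0.59856502] yaw 20.51430151116527
delta cm [ 0.34 -0.07  6.15]
[283.  201.3] [281.8 163.5]
```

View pics/s5.png

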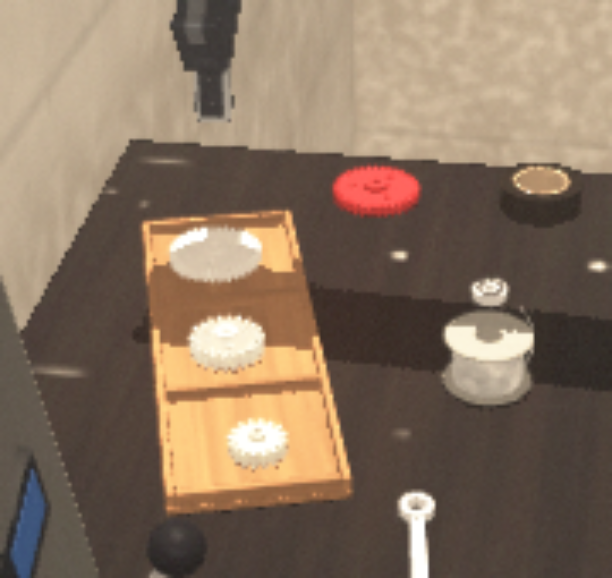

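The fingertips, at crop (214,120), are right over the large gear at (216,252), and the projection agrees. Next I descend and dwell.

Emit:
move_arm([
  [0,0,0,0,0,2,-1],
  [0,0,0,0,0,4,-1],
  [0,0,0,0,0,5.5,-1],
  [0,0,0,0,0,6.2,-1],
  [0,0,0,0,0,6.2,-1],
  [0,0,0,0,0,6.2,-1],
  [0,0,0,0,0,6.2,-1],
  [0,0,0,0,0,6.2,-1],
])

```text
t: 4.35
tcp_pos: [0.5716, 0.0389, 0.051]
orientation: [0.0, 0.984, 0.179, 0.002]
ft_force: [-0.4, 0.2, 0.4]
gripper_width: 0.002
finger_force: 0.0
```

Emit:
move_arm([
  [0,0,0,0,0,0,-1],
  [0,0,0,0,0,0,-1],
  [0,0,0,0,0,0,-1],
  [0,0,0,0,0,0,-1],
  [0,0,0,0,0,0,-1],
  [0,0,0,0,0,0,-1],
  [0,0,0,0,0,0,-1],
  [0,0,0,0,0,0,-1],
])

```text
t: 5.02
tcp_pos: [0.57, 0.0387, 0.0492]
orientation: [-0.0, 0.984, 0.179, -0.0]
ft_force: [0.4, 0.4, -1.0]
gripper_width: -0.004
finger_force: 0.0
```

Emit:
move_arm([
  [0,0,0,0,0,0,-1],
  [0,0,0,0,0,0,-1],
  [0,0,0,0,0,0,-1],
  [0,0,0,0,0,0,-1],
  [0,0,0,0,0,0,-1],
  [0,0,0,0,0,0,-1],
  [0,0,0,0,0,0,-1],
  [0,0,0,0,0,0,-1],
])

```text
t: 5.68
tcp_pos: [0.57, 0.0388, 0.0493]
orientation: [-0.0, 0.984, 0.179, 0.0]
ft_force: [-0.3, -0.9, -0.5]
gripper_width: -0.002
finger_force: 0.0
```

Emit:
move_arm([
  [0,0,0,0,0,0,-1],
  [0,0,0,0,0,0,-1],
  [0,0,0,0,0,0,-1],
  [0,0,0,0,0,0,-1],
  [0,0,0,0,0,0,-1],
  [0,0,0,0,0,0,-1],
  [0,0,0,0,0,0,-1],
  [0,0,0,0,0,0,-1],
])

```text
t: 6.35
tcp_pos: [0.57, 0.0388, 0.0493]
orientation: [-0.0, 0.984, 0.179, -0.0]
ft_force: [-0.2, -0.1, 0.4]
gripper_width: 0.001
finger_force: 0.0
```

Emit:
move_arm([
  [0,0,0,0,0,0,-1],
  [0,0,0,0,0,0,-1],
  [0,0,0,0,0,0,-1],
  [0,0,0,0,0,0,-1],
  [0,0,0,0,0,0,-1],
  [0,0,0,0,0,0,-1],
  [0,0,0,0,0,0,-1],
  [0,0,0,0,0,0,-1],
])

```text
t: 7.02
tcp_pos: [0.57, 0.0388, 0.0493]
orientation: [-0.0, 0.984, 0.179, 0.0]
ft_force: [-0.3, -0.4, -0.3]
gripper_width: -0.003
finger_force: 0.0
```

Emit:
move_arm([
  [0,0,0,0,0,0,-1],
  [0,0,0,0,0,0,-1],
  [0,0,0,0,0,0,-1],
  [0,0,0,0,0,0,-1],
  [0,0,0,0,0,0,-1],
  [0,0,0,0,0,0,-1],
  [0,0,0,0,0,0,-1],
  [0,0,0,0,0,0,-1],
])

```text
t: 7.68
tcp_pos: [0.57, 0.0388, 0.0493]
orientation: [-0.0, 0.984, 0.179, -0.0]
ft_force: [0.2, 0.2, -0.2]
gripper_width: 0.002
finger_force: 0.0
```

Emit:
move_arm([
  [0,0,0,0,0,-3,-1],
  [0,0,0,0,0,-6,-1],
  [0,0,0,0,0,-9,-1],
  [0,0,0,0,0,-12,-1],
  [0,0,0,0,0,-15,-1],
  [0,0,0,0,0,-15,-1],
  [0,0,0,0,0,-15,-1],
])

```text
t: 8.27
tcp_pos: [0.5719, 0.0391, 0.202]
orientation: [0.001, 0.984, 0.179, 0.003]
ft_force: [0.1, -0.2, -1.0]
gripper_width: 0.002
finger_force: 0.0
```

```bash
python3 d.py .351 .377 .2
```

```text
8.2667 [0.5719 0.0391 0.202 ] 0.001707681996604573 [ 0.08567432 -0.24966491 -0.97079116] yaw 20.674030569037804
delta cm [ -8.74 -39.42   0.08]
```

Emit:
move_arm([
  [0,0,0.03,-0.8,-3.5,0,-1],
  [0,0,0.06,-1.6,-7,0,-1],
  [0,0,0.09,-2.4,-10.5,0,-1],
  [0,0,0.12,-3.2,-14,0,-1],
  [0,0,0.15,-4,-17.5,0,-1],
  [0,0,0.187,-4.8,-21,0,-1],
  [0,0,0.187,-5.4,-24,0,-1],
  [0,0,0.187,-5.4,-24,0,-1],
])

```text
t: 8.93
tcp_pos: [0.4286, 0.2509, 0.198]
orientation: [-0.001, 0.996, 0.093, -0.002]
ft_force: [1.1, 1.0, -0.1]
gripper_width: 0.001
finger_force: 0.0
```

```bash
python3 d.py .351 .377 .2
```

```text
8.9333 [0.4286 0.2509 0.198 ] 0.000664471321418709 [ 1.05240449  0.98002753 -0.12756684] yaw 10.663242842290662
delta cm [ -5.29 -13.83  -0.13]
```

Emit:
move_arm([
  [0,0,0,-1.3,-2.7,0,-1],
  [0,0,0,-2.6,-5.5,0,-1],
  [0,0,0,-3.9,-8.2,0,-1],
  [0,0,0,-5.2,-11,0,-1],
  [0,0,0,-5.2,-13.5,0,-1],
  [0,0,0,-5.2,-13.7,0,-1],
  [0,0,0,-5.2,-13.7,0,-1],
  [0,0,0,-5.2,-13.7,0,-1],
])

```text
t: 9.6
tcp_pos: [0.3597, 0.3687, 0.1979]
orientation: [0.001, 0.996, 0.087, -0.001]
ft_force: [-0.0, -1.0, 0.4]
gripper_width: 0.001
finger_force: 0.0
```

```bash
python3 d.py .351 .377 .082
python3 - <<'E'
from h import *
s=snapshot("side"); cv2.imwrite("pics/s6.png",cv2.resize(s["color"][200:380,200:400],None,fx=3,fy=3)[...,::-1]); print([r for r in recognise("lever_tip",s)[:1]])
E
```

```text
9.6 [0.3597 0.3687 0.1979] 0.0010405209614605404 [-0.02902759 -0.99175319  0.41731623] yaw 9.948338243622656
delta cm [-0.69 -0.99 11.59]
[{'position': [0.4012, 0.3962, 0.0945], 'score': 0.81}]
```

View pics/s6.png

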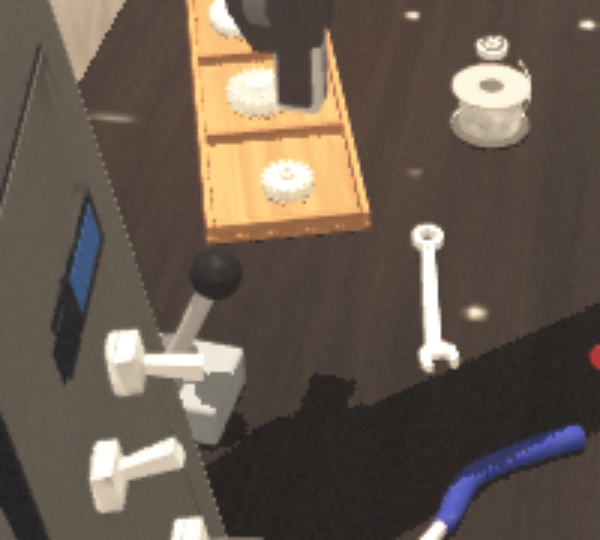

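The lever is still leaning back, with the knob at crop (216,273), and the fingers at (300,108) hang clear on its robot side. Going down behind the knob.

Emit:
move_arm([
  [0,0,0,-0.7,-1,2,-1],
  [0,0,0,-0.7,-1,4,-1],
  [0,0,0,-0.7,-1,6,-1],
  [0,0,0,-0.7,-1,8,-1],
  [0,0,0,-0.7,-1,10,-1],
  [0,0,0,-0.7,-1,11.3,-1],
  [0,0,0,-0.7,-1,11.5,-1],
  [0,0,0,-0.7,-1,11.5,-1],
])

```text
t: 10.37
tcp_pos: [0.3513, 0.3774, 0.0834]
orientation: [0.001, 0.996, 0.086, -0.001]
ft_force: [-0.1, 1.1, 0.6]
gripper_width: -0.001
finger_force: 0.0
```

Emit:
move_arm([
  [0,0,0,0.5,0,0,-1],
  [0,0,0,1,0,0,-1],
  [0,0,0,1.5,0,0,-1],
  [0,0,0,2,0,0,-1],
  [0,0,0,2.5,0,0,-1],
  [0,0,0,3,0,0,-1],
  [0,0,0,3.5,0,0,-1],
  [0,0,0,4,0,0,-1],
])

```text
t: 11.03
tcp_pos: [0.3906, 0.3858, 0.0843]
orientation: [0.0, 0.996, 0.087, -0.0]
ft_force: [-1.8, -1.2, 1.0]
gripper_width: -0.003
finger_force: 0.7
```

```bash
python3 d.py .445 .392 .082
python3 - <<'E'
from h import *
s=snapshot("side"); print([r for r in recognise("lever_tip",s)[:1]])
E
```

```text
11.0333 [0.3906 0.3858 0.0843] -0.002632935811783317 [-1.78061111 -1.15705898  1.00916368] yaw 9.977582478209507
delta cm [5.46 0.34 0.22]
[{'position': [0.4151, 0.3968, 0.093], 'score': 0.55}]
```

Emit:
move_arm([
  [0,0,0,0.5,0,0,-1],
  [0,0,0,1,0,0,-1],
  [0,0,0,1.5,0,0,-1],
  [0,0,0,2,0,0,-1],
  [0,0,0,2.5,0,0,-1],
  [0,0,0,3,0,0,-1],
  [0,0,0,3.5,0,0,-1],
  [0,0,0,4,0,0,-1],
])

```text
t: 11.8
tcp_pos: [0.4305, 0.3925, 0.0841]
orientation: [0.0, 0.996, 0.087, -0.0]
ft_force: [-0.6, 0.5, -1.1]
gripper_width: -0.003
finger_force: 0.4
```

Emit:
move_arm([
  [0,0,0,0.3,0,0,-1],
  [0,0,0,0.6,0,0,-1],
  [0,0,0,0.9,0,0,-1],
  [0,0,0,1.1,0,0,-1],
  [0,0,0,1.1,0,0,-1],
])

```text
t: 12.22
tcp_pos: [0.4414, 0.3945, 0.0842]
orientation: [-0.0, 0.996, 0.087, 0.0]
ft_force: [-0.3, 0.4, -0.9]
gripper_width: -0.004
finger_force: 0.0
```

```bash
python3 d.py .445 .392 .082
python3 - <<'E'
from h import *
s=snapshot("side"); print([r for r in recognise("lever_tip",s)[:1]])
cv2.imwrite("pics/s7.png",cv2.resize(s["color"][200:380,200:400],None,fx=3,fy=3)[...,::-1])
E
```

```text
12.2167 [0.4414 0.3945 0.0842] -0.004235164231702536 [-0.26073582  0.40155412 -0.85534055] yaw 9.936867770823612
delta cm [0.31 0.31 0.22]
[{'position': [0.5126, 0.1343, 0.0188], 'score': 0.73}]
```

View pics/s7.png

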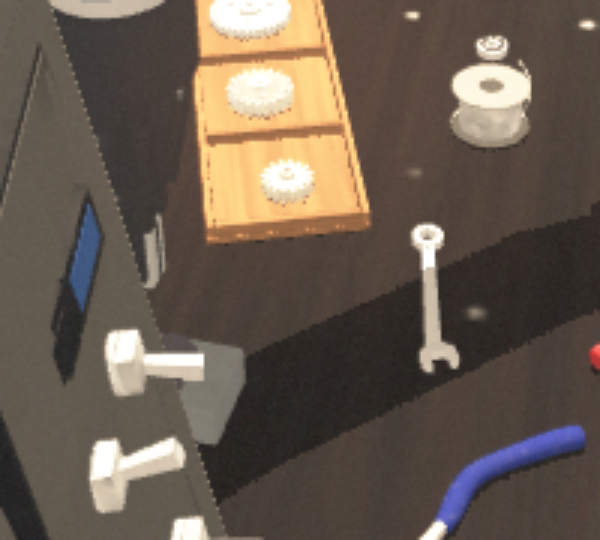

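The knob is now behind the cabinet edge, to the left of crop (150,250). By geometry the stop is a few mm further on, so I push gently until the force rises.

Emit:
move_arm([
  [0,0,0,0.2,0,0,-1],
  [0,0,0,0.4,0,0,-1],
  [0,0,0,0.4,0,0,-1],
])

```text
t: 12.57
tcp_pos: [0.445, 0.3953, 0.0843]
orientation: [-0.0, 0.996, 0.087, 0.0]
ft_force: [-1.0, -0.3, 0.1]
gripper_width: 0.003
finger_force: 0.3
```

Emit:
move_arm([
  [0,0,0,0.1,0,0,-1],
  [0,0,0,0.2,0,0,-1],
  [0,0,0,0.2,0,0,-1],
])

```text
t: 12.82
tcp_pos: [0.4464, 0.3955, 0.0841]
orientation: [0.0, 0.996, 0.087, -0.0]
ft_force: [-1.3, 0.3, -0.0]
gripper_width: -0.002
finger_force: 0.7
```

Emit:
move_arm([
  [0,0,0,0.1,0,0,-1],
  [0,0,0,0.2,0,0,-1],
  [0,0,0,0.2,0,0,-1],
])

```text
t: 13.07
tcp_pos: [0.4466, 0.3956, 0.084]
orientation: [0.001, 0.996, 0.087, -0.002]
ft_force: [-5.0, -1.0, 2.6]
gripper_width: 0.003
finger_force: 2.6
```

Emit:
move_arm([
  [0,0,0,0.1,0,0,-1],
  [0,0,0,0.2,0,0,-1],
  [0,0,0,0.2,0,0,-1],
])

```text
t: 13.32
tcp_pos: [0.4467, 0.3956, 0.0839]
orientation: [0.002, 0.996, 0.087, -0.003]
ft_force: [-7.5, -3.5, 4.7]
gripper_width: -0.001
finger_force: 4.2
```

The force builds without motion, so this is the end stop. Backing off and rising.

Emit:
move_arm([
  [0,0,0,-1,0,0,-1],
  [0,0,0,-2,0,0,-1],
  [0,0,0,-3,0,0,-1],
  [0,0,0,-4,0,-2,-1],
  [0,0,0,-5,0,-5,-1],
  [0,0,0,-5,0,-8,-1],
  [0,0,0,-5,0,-11,-1],
  [0,0,0,-5,0,-12,-1],
])

```text
t: 13.98
tcp_pos: [0.403, 0.3902, 0.2096]
orientation: [-0.003, 0.996, 0.087, 0.004]
ft_force: [0.9, 0.8, 0.5]
gripper_width: 0.004
finger_force: 0.0
```

Emit:
move_arm([
  [0,0,0,0,3,-1,-1],
  [0,0,0,0,6,-2,-1],
  [0,0,0,0,9,-3,-1],
  [0,0,0,0,12,-3,-1],
  [0,0,0,0,15,-3,-1],
  [0,0,0,0,18,-3,-1],
  [0,0,0,0,18,-3,-1],
  [0,0,0,0,18,-3,-1],
])

```text
t: 14.65
tcp_pos: [0.4331, 0.2076, 0.2337]
orientation: [0.001, 0.996, 0.084, 0.0]
ft_force: [-0.2, 0.9, 0.1]
gripper_width: -0.001
finger_force: 0.0
```

```bash
python3 d.py .445 .392 .082
python3 - <<'E'
from h import *
s=snapshot("top"); print([r for r in recognise("lever_tip",s)[:2]],"expect",proj([.469,.396,.092],s))
c=s["color"]; cv2.imwrite("pics/t8.png",cv2.resize(c[120:300,180:460],None,fx=2.8,fy=2.8)[...,::-1])
E
```

```text
14.65 [0.4331 0.2076 0.2337] -0.0005717696081024168 [-0.17601426  0.92539559  0.09028686] yaw 9.649872754349785
delta cm [  4.26 -18.    15.15]
[] expect [209.2 194.8]
```

View pics/t8.png

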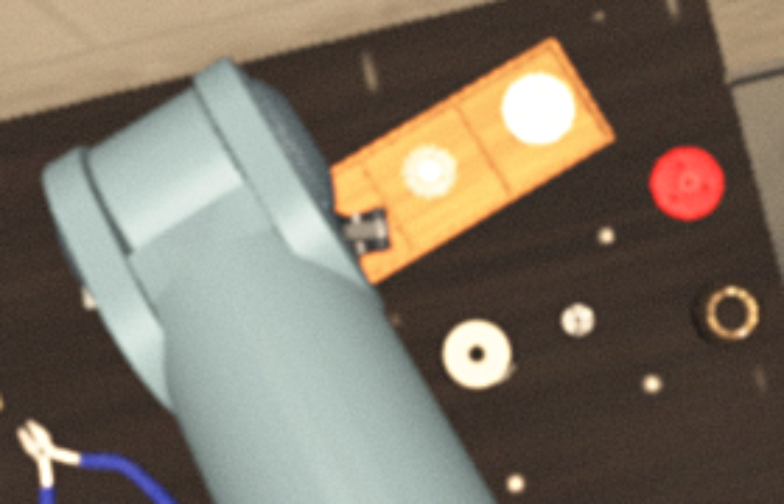

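The arm hides the lever box (crop about 90,290), while the gears and bystanders in view are unmoved. I move further right to see the lever.

Emit:
move_arm([
  [0,0,0,0,3.5,0,-1],
  [0,0,0,0,7,0,-1],
  [0,0,0,0,10.5,0,-1],
  [0,0,0,0,14,0,-1],
  [0,0,0,0,17.5,0,-1],
  [0,0,0,0,21,0,-1],
  [0,0,0,0,24,0,-1],
  [0,0,0,0,24,0,-1],
])

```text
t: 15.42
tcp_pos: [0.4751, -0.0323, 0.234]
orientation: [0.002, 0.997, 0.083, 0.0]
ft_force: [0.4, 0.2, -0.4]
gripper_width: 0.001
finger_force: 0.0
```

Run:
```python
from h import *
s=snapshot("top"); print([r for r in recognise("lever_tip",s)[:2]],"expect",proj([.469,.396,.092],s),[(t,np.round(r["position"],3)) for t in("small_gear","spanner") for r in recognise(t,s)[:1]])
c=s["color"]; cv2.imwrite("pics/t9.png",cv2.resize(c[150:300,180:330],None,fx=4,fy=4)[...,::-1])
```

```text
[{'position': [0.4628, 0.39, 0.0962], 'score': 0.7}, {'position': [0.4374, 0.3874, 0.0289], 'score': 0.33}] expect [209.2 194.8] [('small_gear', array([0.454, 0.205, 0.016])), ('spanner', array([ 0.334,  0.264, -0.   ]))]
```

View pics/t9.png

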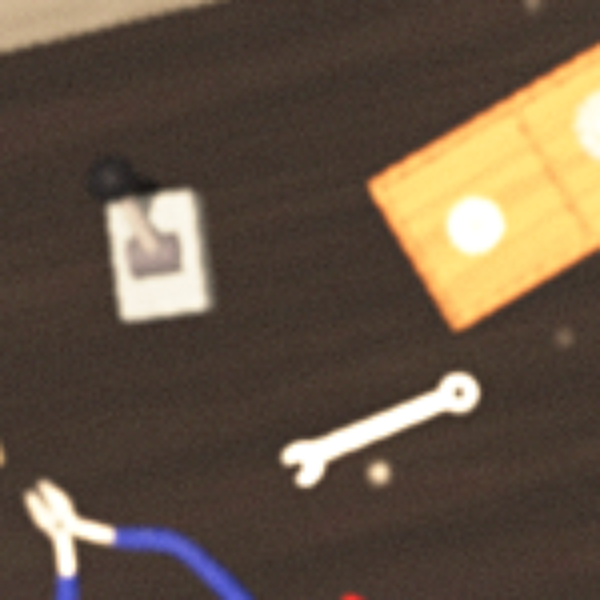

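The lever is fully over: the knob is at crop (112,177), or pixel (208,194), against an expected (209,195). The small gear and spanner have not moved. Handing in.

```bash
python3 -c "
from rig import workorder
print(workorder.job_done())"
```

```text
the job is handed in; nothing more can be done
None
```

I held the fingertips still about 3 cm above the large white gear for over 3 s, then pushed the lever to its end stop, confirmed by camera. Nothing else moved that I could see, and the job is handed in; no verdict came back.

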